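Back the sample carousel up to its loading chute

TASK

The sample carousel has run past its loading place, and its ratchet pawl lets it turn only one way. Push the pawl's lever over, away from the robot, until it snaps over its click and stays there with the pawl clear - stop pushing then, do not force it on against its stop - and turn the wheel back by its black upright grip post until the post is in line with the loading chute between the two fins. Then bring the lever back over its click so that the pawl drops fully into the tooth gap and locks the wheel there, let go, and leave the bottle, tip box and tube rack where they stand.

Things in the scene. Friction and masses are not known exactly. Their poses are not given: they have to be found in the camera images.
- unit: fixed carousel unit: low blue drum 300 mm across, 45 mm high, white deck behind, blue console box on it (95 mm high, x 170 to 250, y -125 to 25 mm). Origin on the wheel's vertical axis at bench height; x points away from the robot (front to back), y left, z up. Yawed up to 0.25 rad. The pawl is pivoted at the left back (+x, +y), between two steel cheeks.
- wheel (a joint): turn of the wheel (rad) about the unit's vertical axis, positive counter-clockwise from above: forward, the way the pawl lets it run. 0 = loading place: grip post in line with the chute, middle of a tooth gap under the pawl's nose. Stops at -0.5 and +2.0: cannot come round forward. Starts at 0.8 to 1.5. Drags with about 0.3 N m (4 N at the post); stays where left.
- wheel_top (a point): centre of the wheel's upper face, 60 mm above the bench, on its axis. Aluminium disc, 254 mm diameter. 18 saw teeth 12 mm high stand on its rim at 115 mm radius (pitch 0.349 rad); each gap has a flat floor 20 mm long, then a ramp clockwise. Five capped jars (34 mm across, tops 96 mm above the bench) ride on it, none within 80 mm of the post; a low steel hub is in the middle.
- grip_post (a point): on the axis of the wheel's black round upright post (24 mm diameter, 60 mm tall, fixed on the wheel 80 mm from its axis, top 120 mm above the bench), 23 mm below its top. Being round, it may turn between the fingers.
- chute (a point): where grip_post must come: fixed in the unit, 80 mm from the wheel axis, same height. The chute stands outward of it at the wheel's edge: a white step with two upright aluminium fins 75 mm high, 48 mm apart, 142 to 188 mm from the axis.
- pawl (a joint): angle of pawl and lever (rad) about the level pivot along the unit's y. 0: nose down in a gap, locked, lever leaning 0.33 rad to the robot (-x). Grows as the lever's top goes away from the robot (+x). Spring resists up to 0.33 (peak 6 to 9 N at the knob near 0.15 to 0.2), beyond it snaps to 0.66, parked. Past 0.74 it is forced. Way back alike: below 0.33 it snaps down. Starts at 0 to 0.15.
- nose (a point): middle of the lower edge of the pawl's nose (8 mm along the wheel's rim, 14 mm wide), 90 mm in front of the pivot. It clears the teeth when the pawl is above 0.15 rad. It drops fully home only with the wheel within about 0.05 rad of a gap's middle; on a ramp it stays higher: then turn the wheel a little.
- lever_grip (a point): centre of the lever's black knob: a level cylinder, 20 mm diameter, 32 mm long along the unit's y, 85 mm from the pivot; 168 mm above the bench at both ends of its travel, 173 mm half-way. Pinch it by its two flat ends (32 mm apart); it may turn between the fingers as the lever swings.
- pivot (a point): middle of the pawl's pivot, 90 mm in +x and 115 mm in +y of the unit's origin, 88 mm above the bench.
- shield_edge (a point): middle of the lower front edge (nearest the robot) of the level clear shield over the lever: 6 mm plate, underside 300 mm above the bench, reaching 140 mm back (+x) and 55 mm to each side, on two posts at its back. It hangs over the parked lever, so the hand must come from the robot's side, tilted 35 to 50 degrees from vertical, fingers forward and down.
- bottle: bystander: white capped bottle, 64 mm across and 150 mm tall, loose on the bench. Origin under its centre.
- tipbox: bystander: box with a grey lid, 120 x 85 x 67 mm, loose. Origin under its centre.
- tuberack: bystander: white rack with ten capped tubes, 70 x 200 mm and 99 mm tall, loose. Origin under its centre.

How it is judged (in metres and radians):
On the way, in this order (a step that is already met when the one before it is completed fails the run):
1. the lever has snapped over and stays parked, pawl clear of the teeth (value of joint pawl above 0.56 rad), for 0.2 s.
2. with the pawl clear, the wheel is turned back to the chute (value of joint pawl above 0.16 rad and value of joint wheel between -0.12 and 0.12 rad), for 0.1 s.
At the end, for the whole second after the job is handed in: The grip post is within 9 mm of the chute point (wheel within 0.1 rad of 0), the wheel is at rest, and the pawl is fully down in the tooth gap there (pawl below 0.04 rad) (value of joint pawl below 0.04 rad and value of joint wheel between -0.1 and 0.1 rad and horizontal distance between grip_post and chute below 0.009 m and velocity of joint wheel between -0.05 and 0.05 rad/s); the robot touches nothing.
It fails at once if the lever is forced on past its parked place (pawl above 0.74 rad) (value of joint pawl above 0.74 rad).
It fails at once if the bottle is moved more than 30 mm (distance of bottle from where it was at the start of the episode above 0.03 m).
It fails at once if the tip box is moved more than 30 mm (distance of tipbox from where it was at the start of the episode above 0.03 m).
It fails at once if the tube rack is moved more than 30 mm (distance of tuberack from where it was at the start of the episode above 0.03 m).
It also fails if it takes over 64 s, if anything falls off the work surface, if the arm or the gripper's body presses on something with over 40 N, if the wrist force passes 120 N, or if a joint passes its speed limit or range.

ROBOT

A 7-joint arm with a two-finger parallel gripper is mounted at the origin on the work surface. World frame = base frame: x ahead of the robot, y to its left, z up, the work surface at z = 0. Lengths are in mm, angles in degrees, forces in N, time in s.
With the tool pointing down it reaches from about 425 to 875 mm from the base axis. Payload 4.7 kg.
Tool frame: the origin (TCP) lies at the very end of the fingers, on their centre line; the grasp point (between the pads) lies 19 mm behind it; z points along the fingers, y is the direction in which the jaws open and shut (so a half turn about z gives the same grasp; the last joint's range is limited). The gripper opens to 87 mm and grips with 3 to 60 N. Pads are 19 mm wide; open, the fingers measure 117 mm over their backs; the gripper's body (75 mm by 190 mm) begins 51 mm behind the grasp point.
Start: joints at [-66.973, 18.392, -4.016, 83.108, 1.295, 78.541, -3.26], TCP at [245.828, 601.743, 222.587] pointing down, gripper open.
Joint ranges: [-163.93, 163.93], [-17.29, 119.83], [-79.2, 71.16], [3.27, 140.29], [-89.18, 269.18], [5.43, 117.66], [-154.24, 154.24]. Speed limits (degrees/s): [147.25, 147.25, 180, 180, 180, 180, 180].

INTERFACE

Orientations are given as a 3x3 rotation matrix whose columns are the frame's x, y, z axes.
In Python, from workcell import * gives the robot as it stands.
- The arm moves only by the tool play_rows, never from a script. Its argument "moves" is text: rows parted by semicolons, each of 7 numbers parted by spaces: the shift along the tool's x, y, z in m, then the turn, a rotation vector about the tool's x, y, z in rad, then the opening, from 0 (shut) to 1 (fully open). In form: tx ty tz ax ay az hand; .... A call has 1 to 10 rows; each row is the pose to reach, as a shift and turn from the pose measured when the call began, along the tool's axes at that moment; what a row does not reach only later rows make up. A row lasts 1/8 s, in which the tool goes at most 62.5 mm and 10.7 degrees, less where a joint would pass 70% of its speed; a pose out of reach is approached as far as the arm can. A call with a gripper value outside its range is refused whole. The fingers move at their own pace and stop on an object; the grip force is fixed at half the most. Time passes only in rows, so rows that repeat a pose let the fingers close. It gives the time, the measured TCP pose, the force and the opening at its end, in the units of the state.
- state(): the state, without advancing time (a new reading comes with each control period).
- camera(name): name is "scene" or "top" or "wrist"; returns (picture, depth): 384x512x3 uint8, red, green, blue; 384x512 float32, mm along the optical axis (not along the pixel's ray), 0 where there is no reading.
- get_calibration(name): a dict with "intrinsics" (3x3 intrinsics, pixels), "rvec" (rotation vector, rad) and "tvec" (3), from world to camera coordinates, as OpenCV has them; the wrist camera has in their place "mount" (4x4, takes a point from camera to tool coordinates, whose origin is the TCP and whose axes are the flange's). Camera axes: x right, y down, z forward; pixel columns grow to the right and rows downward; lengths in mm; the calibration is good to about 2 mm. A picture is of the moment at which its call begins: read the wrist's pose just before it. get_calibration takes no time and is no camera call.
- sign_off(): hands the job in, once; it reports no verdict.
The state is a dict: "t": time; "joint_positions": joint angles; "dq": joint speeds; "tau": joint torques, N m; "tool_pos": TCP position; "tcp_rot": TCP orientation; "contact_force": force on the tool from outside, world axes, zero at the start; "torque": the same for the moment, N m; "width": finger opening in mm.
Only numpy, scipy, OpenCV 4.12 (cv2) and the standard library are available. Lean on these libraries where they do the work, as an engineer would, in place of code of your own. Each camera call takes 0.05 s, during which the arm holds its last target.

## Working session

There is one attempt and no reset: what is moved stays moved. The work goes in short steps, Python scripts to look and compute and a tool call to move; the robot and the scene stay as the last step left them, time stands still between calls to the robot, and variables do not carry over. Pictures are saved under pics/ and viewed, and the job is handed in when it is done.

Besides the shell and the picture viewer there is one more tool, called in YAML: its name, and indented under it one key for each argument. play_rows: Moves the arm, as the interface text tells. Its arguments: {"type":"object","properties":{"moves":{"type":"string"}},"required":["moves"]}

```bash
ls; mkdir -p pics; python3 - <<'E'
from workcell import *
import cv2, numpy as np
np.set_printoptions(precision=3,suppress=True)
s=state(); print(s)
for n in("scene","top"):
    p,d=camera(n); cv2.imwrite(f"pics/{n}0.png",cv2.cvtColor(p,cv2.COLOR_RGB2BGR)); np.save(f"{n}0.npy",d); print(n,get_calibration(n))
print(get_calibration("wrist"))
E
```

```text
pics
{'t': 0.0, 'joint_positions': array([-66.972,  18.438,  -4.017,  83.175,   1.295,  78.541,  -3.262]), 'dq': array([ 0.032,  0.144, -0.066, -0.025, -0.032,  0.082, -0.022]), 'tau': array([ -0.   , -49.128,  -0.404, -31.254,  -0.064,   0.044,   0.   ]), 'tool_pos': array([245.631, 601.208, 221.477]), 'tcp_rot': array([[-0.926,  0.378, -0.001],
       [ 0.378,  0.926, -0.002],
       [-0.   , -0.002, -1.   ]]), 'contact_force': array([0.348, 0.123, 0.636]), 'torque': array([-0.049,  0.04 ,  0.01 ]), 'width': 87.41545581504913}
scene {'intrinsics': array([[387.205,   0.   , 255.511],
       [  0.   , 387.205, 195.055],
       [  0.   ,   0.   ,   1.   ]]), 'rvec': array([ 0.927,  2.6  , -0.918]), 'tvec': array([ 402.074, -102.624, 1597.226])}
top {'intrinsics': array([[471.343,   0.   , 240.433],
       [  0.   , 471.343, 197.381],
       [  0.   ,   0.   ,   1.   ]]), 'rvec': array([ 2.139, -2.179,  0.136]), 'tvec': array([ -15.816,  516.109, 1467.399])}
{'intrinsics': array([[332.977,   0.   , 250.263],
       [  0.   , 332.977, 191.453],
       [  0.   ,   0.   ,   1.   ]]), 'mount': array([[  -0.001,   -0.969,   -0.247,   66.587],
       [   1.   ,   -0.001,    0.   ,    0.509],
       [  -0.   ,   -0.247,    0.969, -161.893],
       [   0.   ,    0.   ,    0.   ,    1.   ]])}
```

View pics/scene0.png

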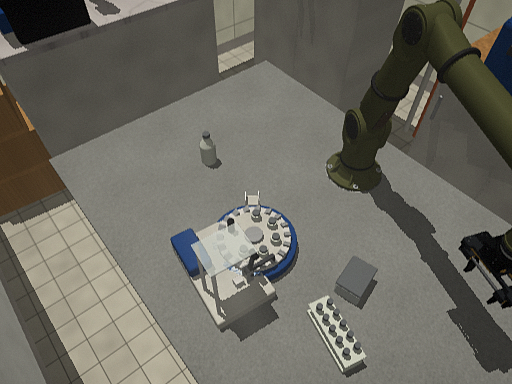

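View pics/top0.png

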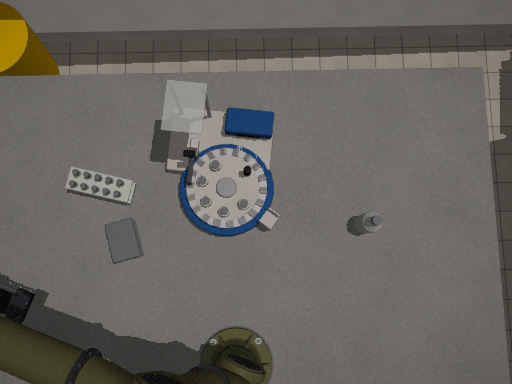

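```bash
cat > h.py <<'E'
import cv2, numpy as np
from workcell import *
np.set_printoptions(precision=3,suppress=True)
def cal(n):
    c=get_calibration(n); R=cv2.Rodrigues(np.array(c['rvec'],float))[0]; return c['intrinsics'],R,np.array(c['tvec'],float)
def calw(s):
    c=get_calibration('wrist'); m=c['mount']; T=np.eye(4); T[:3,:3]=s['tcp_rot']; T[:3,3]=s['tool_pos']; W=T@m
    R=W[:3,:3].T; return c['intrinsics'],R,-R@W[:3,3]
def ray(C,u,v):
    K,R,t=C; o=-R.T@t; d=R.T@np.linalg.inv(K)@np.array([u,v,1.]); return o,d
def onz(C,u,v,z):
    o,d=ray(C,u,v); return o+d*(z-o[2])/d[2]
def proj(C,P):
    K,R,t=C; q=K@(R@np.asarray(P,float)+t); return q[:2]/q[2]
def depthpt(C,d,u,v):
    o,dd=ray(C,u,v); return o+dd*d[int(round(v)),int(round(u))]  # dd has camera z =1
def cloud(C,d):
    K,R,t=C; h,w=d.shape; uu,vv=np.meshgrid(np.arange(w),np.arange(h))
    p=np.stack([(uu-K[0,2])/K[0,0]*d,(vv-K[1,2])/K[1,1]*d,d],-1)
    return (p-t)@R
E
python3 - <<'E'
from h import *
im=cv2.imread('pics/top0.png'); c=im[65:245,140:300]; cv2.imwrite('pics/t0z.png',cv2.resize(c,None,fx=3.3,fy=3.3,interpolation=cv2.INTER_CUBIC))
im=cv2.imread('pics/scene0.png'); c=im[180:335,160:310]; cv2.imwrite('pics/s0z.png',cv2.resize(c,None,fx=3.8,fy=3.8,interpolation=cv2.INTER_CUBIC))
C=cal('top'); print('cam',-C[1].T@C[2]); Cs=cal('scene'); print(-Cs[1].T@Cs[2])
for n,u,v,z in [('wheel',227,188,60),('post',248,171,120),('chute',267,218,60),('bottle',372,222,0),('tip',123,241,67),('rack',100,185,90),('knob',190,153,168)]: print(n,onz(C,u,v,z))
# blue drum ring: fit
im=cv2.imread('pics/top0.png').astype(int); m=((im[...,0]>110)&(im[...,2]<60)).astype(np.uint8)
cs,_=cv2.findContours(m,cv2.RETR_EXTERNAL,cv2.CHAIN_APPROX_NONE)
for k in cs:
    if len(k)>30:
        print(cv2.boundingRect(k),cv2.minAreaRect(k), cv2.fitEllipse(k))
E
```

```text
cam [ 330.968  -20.273 1519.844]
[1006.674  577.988 1172.973]
wheel [542.591  16.16   60.   ]
post [584.473 -49.397 120.   ]
chute [ 446.227 -106.564   60.   ]
bottle [ 431.726 -448.825    0.   ]
tip [383.138 337.677  67.   ]
rack [554.733 404.552  90.   ]
knob [632.305 120.063 168.   ]
(208, 177, 65, 57) ((247.251953125, 212.09921264648438), (27.272798538208008, 80.26184844970703), 49.3160285949707) ((230.0191650390625, 192.2546844482422), (74.80616760253906, 82.94229888916016), 50.80331802368164)
(238, 112, 35, 22) ((254.94265747070312, 121.13115692138672), (32.5023307800293, 21.27589988708496), 5.19442892074585) ((258.689453125, 123.95860290527344), (17.807310104370117, 35.14112854003906), 80.2468490600586)
```

```bash
sleep 0
```

```text
(no output)
```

View pics/t0z.png

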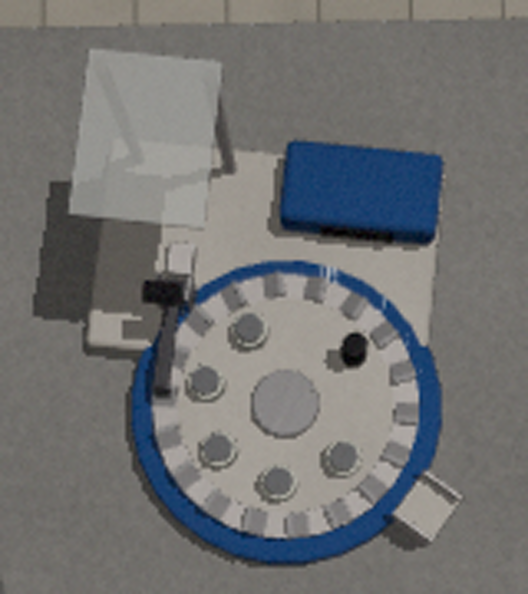

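View pics/s0z.png

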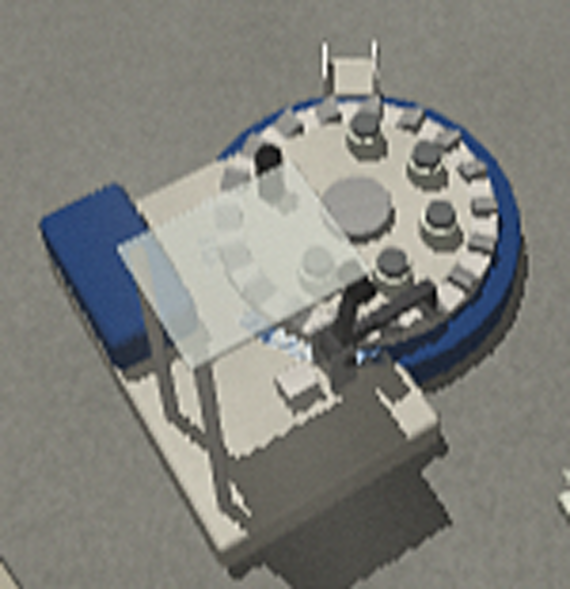

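```bash
python3 - <<'E'
from h import *
im=cv2.imread('pics/top0.png'); C=cal('top'); d=np.load('top0.npy'); P=cloud(C,d)
hsv=cv2.cvtColor(im,cv2.COLOR_BGR2HSV)
blue=((hsv[...,0]>100)&(hsv[...,0]<125)&(hsv[...,1]>150)&(hsv[...,2]>60))
con=blue&(P[...,2]>80)&(P[...,2]<110); q=P[con]; print('console n',len(q),q[:,2].mean())
r=cv2.minAreaRect(q[:,:2].astype(np.float32)); print(r)
drum=blue&(P[...,2]>35)&(P[...,2]<58); q=P[drum]; print('drum',len(q),cv2.minEnclosingCircle(q[:,:2].astype(np.float32)))
# shield
sh=(P[...,2]>290)&(P[...,2]<320)&(P[...,0]>550)&(abs(P[...,1])<300); q=P[sh]; print('shield',len(q),cv2.minAreaRect(q[:,:2].astype(np.float32)))
# black
blk=(hsv[...,2]<45)&(P[...,0]>450)&(P[...,0]<750)&(abs(P[...,1]+0)<200)
n,l,st,ce=cv2.connectedComponentsWithStats(blk.astype(np.uint8))
for i in range(1,n):
    if st[i,4]>8:
        q=P[l==i]; print(st[i],ce[i],q.mean(0),q.min(0),q.max(0))
# hub
u=[onz(C,x/3.3+140,y/3.3+65,66) for x,y in[(285,403)]]; print('hub',u)
for x,y in [(431,476),(463,496),(433,541),(392,505),(425,475)]: print('chute',onz(C,x/3.3+140,y/3.3+65,60),depthpt(C,d,x/3.3+140,y/3.3+65))
E
```

```text
console n 1114 94.42355338310314
((747.0198364257812, -56.44213104248047), (147.73609924316406, 79.21082305908203), 82.03750610351562)
drum 1249 ((544.428955078125, 19.70668601989746), 148.501953125)
shield 2102 ((729.1690063476562, 121.89038848876953), (110.59837341308594, 141.16024780273438), 82.56465148925781)
[236 133  24   6  75] [247.667 135.4  ] [706.119 -51.638  74.697] [700.259 -87.524  50.77 ] [711.834 -14.969  92.314]
[183 150  13  11  87] [188.977 153.77 ] [630.26  123.135 166.793] [619.186 107.433  44.321] [657.92  139.276 186.196]
[244 166   7  10  55] [246.636 170.655] [587.065 -45.45  111.681] [578.673 -55.498  66.296] [600.677 -37.309 126.969]
[187 182   4   3  10] [188.3 183.2] [555.305 133.893  89.967] [553.638 127.809  79.858] [557.38  139.012 106.342]
hub [array([544.525,  17.951,  66.   ])]
chute [ 473.321 -118.482   60.   ] [ 472.068 -117.618   72.849]
chute [ 453.854 -148.102   60.   ] [ 458.716 -153.159    2.249]
chute [ 412.056 -118.732   60.   ] [ 415.557 -122.983   -3.023]
chute [446.606 -81.072  60.   ] [447.963 -81.785  42.874]
chute [ 474.372 -112.85    60.   ] [ 473.386 -112.214   70.038]
```

```bash
cat >> h.py <<'E'
from scipy.spatial.transform import Rotation as Rn
yaw=np.radians(-7.7); O=np.array([545.,19.7,0])
def U(x,y,z): 
    c,s=np.cos(yaw),np.sin(yaw); return O+np.array([c*x-s*y,s*x+c*y,z])
def toU(p):
    c,s=np.cos(yaw),np.sin(yaw); q=np.asarray(p)-O; return np.array([c*q[0]+s*q[1],-s*q[0]+c*q[1],q[2]])
def Rt(tilt,yw=None):
    yw=yaw if yw is None else yw
    t=np.radians(tilt); z=np.array([np.sin(t)*np.cos(yw),np.sin(t)*np.sin(yw),-np.cos(t)]); y=np.array([-np.sin(yw),np.cos(yw),0]); return np.stack([np.cross(y,z),y,z],1)
def row(tcp,R,s=None):
    s=s or state(); D=s['tcp_rot'].T@(np.asarray(tcp)-s['tool_pos'])/1000; a=Rn.from_matrix(s['tcp_rot'].T@R).as_rotvec()
    return np.round(D,4),np.round(a,4)
def knob(p): return U(90+85*np.sin(p-.33),115,88+85*np.cos(p-.33))
def g2t(g,R,back=0): return np.asarray(g)+R[:,2]*(19-back)
E
python3 - <<'E'
from h import *
R=Rt(42); t=g2t(knob(0),R,120); print(knob(0),t,row(t,R))
E
```

```text
[622.302 125.295 168.414] [555.329 134.35  243.471] (array([-0.463, -0.315, -0.021]), array([-0.095, -0.729, -0.241]))
```

play_rows:
  moves: "-0.15 -0.1 -0.05 0 0 0 0.65;-0.2 -0.14 -0.06 0 -0.1 0 0.65;-0.25 -0.17 -0.05 0 -0.25 0 0.65;-0.3 -0.2 -0.04 0 -0.4 -0.1 0.65;-0.35 -0.23 -0.03 -0.05 -0.55 -0.15 0.65;-0.4 -0.27 -0.02 -0.09 -0.7 -0.22 0.65;-0.463 -0.315 -0.021 -0.095 -0.729 -0.241 0.65;-0.463 -0.315 -0.021 -0.095 -0.729 -0.241 0.65;-0.463 -0.315 -0.021 -0.095 -0.729 -0.241 0.65;-0.463 -0.315 -0.021 -0.095 -0.729 -0.241 0.65"

```text
t: 1.35
tool_pos: [556.3, 127.4, 242.4]
tcp_rot: [[-0.736, 0.146, 0.661], [0.109, 0.989, -0.097], [-0.668, 0.0, -0.744]]
contact_force: [-1.4, 0.3, -0.9]
width: 56.6
```

```bash
python3 - <<'E'
from h import *
s=state(); print(s['tool_pos'],s['joint_positions'])
p,d=camera('wrist'); im=cv2.cvtColor(p,cv2.COLOR_RGB2BGR); cv2.imwrite('pics/w1.png',im); np.save('w1.npy',d)
C=calw(s)
for n,P in [('knob0',knob(0)),('k15',knob(.15)),('pivot',U(90,115,88)),('nose',U(0,115,60)),('post?',[586,-47,97]),('O',U(0,0,60)),('edge',U(99,120,300))]: print(n,proj(C,P))
print('knob by depth',end=''); 
for o in (-4,0,4):
  u,v=proj(C,knob(0)); print(depthpt(C,d,u,v+o))
E
```

```text
[556.302 127.38  242.433] [-44.684 -16.804  10.929 127.105  44.57   44.504  22.514]
knob0 [259.355 191.317]
k15 [259.265 202.769]
pivot [257.782 140.255]
nose [258.013  41.115]
post? [ 62.683 118.777]
O [120.181  42.792]
edge [269.329 382.642]
knob by depth[630.899 124.383 158.574]
[623.538 125.154 167.582]
[623.762 125.065 171.299]
```

View pics/w1.png

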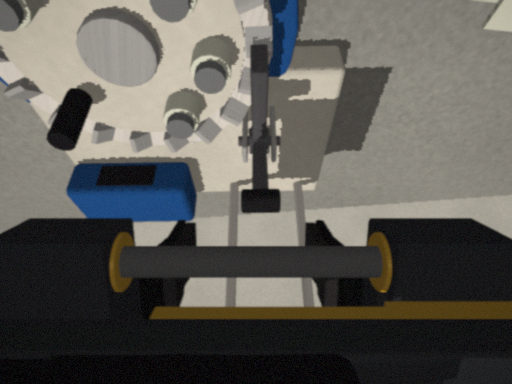

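```bash
python3 - <<'E'
from h import *
s=state(); C=calw(s); im=cv2.imread('pics/w1.png'); d=np.load('w1.npy'); P=cloud(C,d)
m=(im.max(2)<45)&(P[...,2]>150)&(P[...,2]<190)&(P[...,0]>600)&(P[...,0]<660)
m[:150]=0; m[214:]=0
q=P[m]; v,u=np.nonzero(m); print(len(q),u.min(),u.max(),v.min(),v.max(),q.mean(0),np.array([toU(x) for x in q]).min(0),np.array([toU(x) for x in q]).max(0))
uc,vc=(u.min()+u.max())/2,(v.min()+v.max())/2
o,dd=ray(C,uc,vc); n=dd/np.linalg.norm(dd)
k=depthpt(C,d,uc,vc)+10*n; print(uc,vc,k,toU(k))
for p in np.arange(0,.2,.03): print(p,proj(C,knob(p)),knob(p))
# post by triang later; fins
R=Rt(42); kk=k
for tl in(38,42):
  R=Rt(tl);print(tl,row(g2t(k,R,0),R,s), row(g2t(k,R,40),R,s))
E
```

```text
907 242 279 180 211 [625.877 128.913 173.098] [ 60.443 104.39  150.287] [ 73.452 134.245 181.574]
260.5 195.5 [631.873 128.669 166.103] [ 71.489 119.626 166.103]
0.0 [255.034 191.839] [622.302 125.295 168.414]
0.03 [255.031 194.298] [624.704 124.97  169.204]
0.06 [255.027 196.669] [627.129 124.642 169.921]
0.09 [255.021 198.949] [629.574 124.311 170.564]
0.12 [255.015 201.137] [632.038 123.978 171.133]
0.15 [255.008 203.231] [634.517 123.643 171.627]
0.18 [255.   205.23] [637.009 123.306 172.046]
38 (array([-0.004,  0.009,  0.127]), array([-0.004,  0.069, -0.006])) (array([-0.007,  0.009,  0.087]), array([-0.004,  0.069, -0.006]))
42 (array([-0.005,  0.009,  0.127]), array([-0.004, -0.001, -0.006])) (array([-0.005,  0.009,  0.086]), array([-0.004, -0.001, -0.006]))
```

```bash
python3 - <<'E'
from h import *
s=state(); print(s['tool_pos'],s['joint_positions'],s['dq'])
R=Rt(42); k=np.array([632,124.5,171]); print(row(g2t(k,R,0),R,s), row(g2t(k,R,40),R,s))
E
```

```text
[555.702 130.619 242.613] [-44.87  -16.773  10.793 127.079  44.547  44.494  22.459] [-3.387  0.554 -2.921 -0.489 -0.255  0.131 -1.08 ]
(array([-0.009,  0.005,  0.123]), array([-0.004, -0.001, -0.006])) (array([-0.009,  0.004,  0.083]), array([-0.004, -0.001, -0.006]))
```

play_rows:
  moves: "-0.004 0.004 0.02 0 0 -0.006 0.65;-0.006 0.004 0.04 0 0 -0.006 0.65;-0.009 0.004 0.06 0 0 -0.006 0.65;-0.009 0.004 0.075 0 0 -0.006 0.65;-0.009 0.004 0.083 0 0 -0.006 0.65;-0.009 0.004 0.083 0 0 -0.006 0.65;-0.009 0.004 0.083 0 0 -0.006 0.65"

```text
t: 2.28
tool_pos: [617.7, 126.3, 187.3]
tcp_rot: [[-0.737, 0.136, 0.662], [0.099, 0.991, -0.093], [-0.669, -0.003, -0.744]]
contact_force: [-0.4, 0.1, -0.6]
width: 56.5
```

```bash
python3 - <<'E'
from h import *
s=state(); print(s['tool_pos'],s['joint_positions'],s['dq'])
R=Rt(42); k=np.array([632,124.5,171]); print(row(g2t(k,R,0),R,s))
C=calw(s)
p,d=camera('wrist'); im=cv2.cvtColor(p,cv2.COLOR_RGB2BGR); cv2.imwrite('pics/w2.png',im); np.save('w2.npy',d)
for q in(0,.1,.15,.2): print(proj(C,knob(q)))
print(proj(C,s['tool_pos']))
E
```

```text
[617.744 126.31  187.345] [-42.633  -5.686  15.027 125.102  47.915  33.424  20.346] [ 0.019 -0.419 -0.029 -0.086  0.052 -0.128  0.052]
(array([0.   , 0.   , 0.041]), array([-0.003, -0.001,  0.   ]))
[249.327 212.491]
[249.384 223.102]
[249.413 227.775]
[249.443 232.022]
[249.913 239.618]
```

View pics/w2.png

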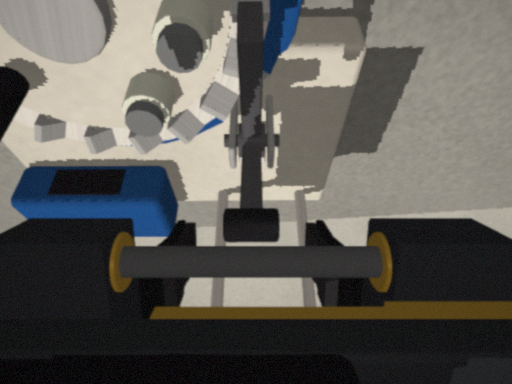

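play_rows:
  moves: "0 0 0.02 0 0 0 0.65;0 0 0.038 0 0 0 0.65;0 0 0.04 0 0 0 0.65;0 0 0.04 0 0 0 0.65;0 0 0.04 0 0 0 0.3;0 0 0.04 0 0 0 0.3;0 0 0.04 0 0 0 0.3;0 0 0.04 0 0 0 0.3"

```text
t: 3.32
tool_pos: [644.3, 123.0, 158.1]
tcp_rot: [[-0.737, 0.135, 0.663], [0.099, 0.991, -0.092], [-0.669, -0.002, -0.743]]
contact_force: [-0.9, 1.1, 1.2]
width: 31.8
```

```bash
python3 - <<'E'
from h import *
s=state(); print(s['tool_pos'],s['joint_positions'],s['width'],s['contact_force'])
p,d=camera('wrist'); im=cv2.cvtColor(p,cv2.COLOR_RGB2BGR); cv2.imwrite('pics/w3.png',im)
g=s['tool_pos']-19*s['tcp_rot'][:,2]; print('grasp',toU(g), toU(knob(.11)))
E
```

```text
[644.342 122.969 158.068] [-41.402  -0.261  16.512 124.048  50.053  28.299  18.192] 31.837252670160915 [-0.94   1.054  1.186]
grasp [ 71.898 115.696 172.189] [ 71.45  115.    170.951]
```

View pics/w3.png

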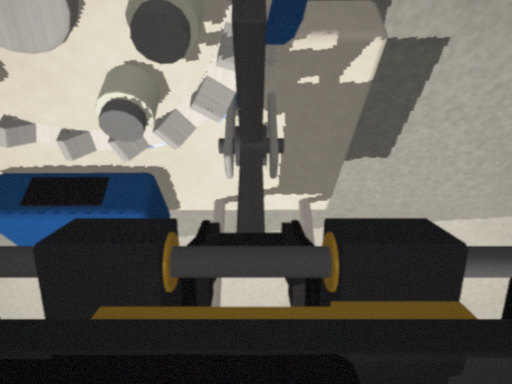

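play_rows:
  moves: "-0.004 0 0.0025 0 0 0 0.3;-0.008 0 0.005 0 0 0 0.3;-0.0115 0 0.008 0 0 0 0.3;-0.015 0 0.011 0 0 0 0.3;-0.019 0 0.0145 0 0 0 0.3;-0.0223 0 0.0182 0 0 0 0.3;-0.0223 0 0.0182 0 0 0 0.3"

```text
t: 4.25
tool_pos: [673.2, 119.3, 159.0]
tcp_rot: [[-0.737, 0.135, 0.663], [0.099, 0.991, -0.092], [-0.669, -0.002, -0.743]]
contact_force: [4.3, 1.5, -5.3]
width: 31.4
```

```bash
python3 - <<'E'
from h import *
s=state(); print(s['tool_pos'],s['joint_positions'],s['width'],s['contact_force'])
p,d=camera('wrist'); im=cv2.cvtColor(p,cv2.COLOR_RGB2BGR); cv2.imwrite('pics/w4.png',im)
g=s['tool_pos']-19*s['tcp_rot'][:,2]; print('grasp',toU(g), toU(knob(.45)))
E
```

```text
[673.16  119.297 158.973] [-40.217   2.916  17.711 120.84   47.111  26.52   22.097] 31.44215638193202 [ 4.322  1.462 -5.304]
grasp [100.95  115.912 173.096] [100.176 115.    172.389]
```

View pics/w4.png

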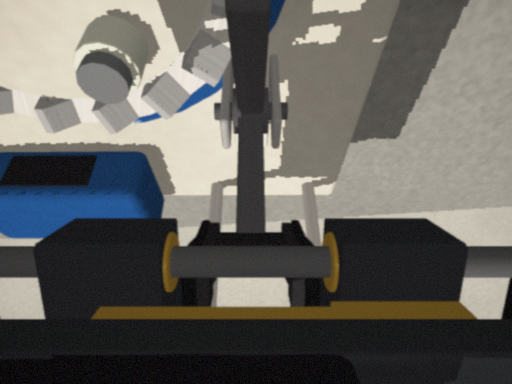

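play_rows:
  moves: "-0.003 0 0.003 0 0 0 0.3;-0.005 0 0.006 0 0 0 0.3;-0.0068 0 0.0088 0 0 0 0.3;-0.0068 0 0.0088 0 0 0 0.3;-0.0068 0 0.0088 0 0 0 0.3"

```text
t: 4.92
tool_pos: [684.0, 117.9, 157.1]
tcp_rot: [[-0.737, 0.135, 0.663], [0.099, 0.991, -0.092], [-0.669, -0.002, -0.743]]
contact_force: [3.7, 1.1, -3.8]
width: 31.6
```

play_rows:
  moves: "0 0 0 0 0 0 0.6;0 0 0 0 0 0 0.6;0 0 0 0 0 0 0.6;0 0 0 0 0 0 0.6"

```text
t: 5.42
tool_pos: [684.0, 117.8, 157.3]
tcp_rot: [[-0.736, 0.135, 0.663], [0.099, 0.991, -0.092], [-0.669, -0.002, -0.743]]
contact_force: [-0.3, 0.5, -0.1]
width: 51.3
```

```bash
python3 - <<'E'
from h import *
s=state(); print(s['tool_pos'],s['joint_positions'],s['width'],s['contact_force'])
p,d=camera('wrist'); im=cv2.cvtColor(p,cv2.COLOR_RGB2BGR); cv2.imwrite('pics/w5.png',im)
g=s['tool_pos']-19*s['tcp_rot'][:,2]; print('grasp',toU(g), toU(knob(.66)))
E
```

```text
[684.006 117.754 157.256] [-39.691   4.271  18.063 119.721  46.193  25.697  23.243] 51.32804401901885 [-0.345  0.457 -0.059]
grasp [111.9   115.837 171.374] [117.544 115.    168.414]
```

View pics/w5.png

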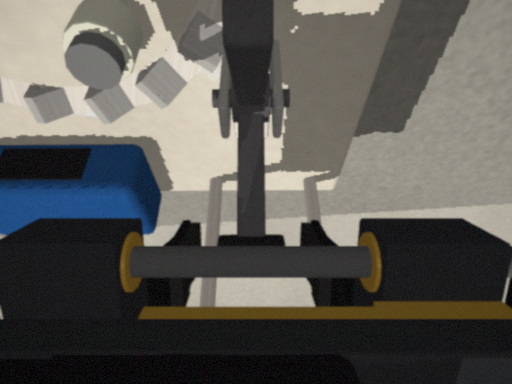

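play_rows:
  moves: "0 0 -0.03 0 0 0 0.6;0 0 -0.06 0 0 0 0.6;0 0 -0.09 0 0 0 0.6;0 0 -0.11 0 0 0 0.6;0 0 -0.115 0 0 0 0.6"

```text
t: 6.1
tool_pos: [607.7, 129.0, 244.1]
tcp_rot: [[-0.735, 0.134, 0.664], [0.099, 0.991, -0.09], [-0.67, -0.0, -0.742]]
contact_force: [-0.4, 0.1, 0.2]
width: 51.8
```

```bash
python3 - <<'E'
from h import *
s=state(); print(s['tool_pos'],s['joint_positions'])
C=calw(s)
p,d=camera('wrist'); im=cv2.cvtColor(p,cv2.COLOR_RGB2BGR); cv2.imwrite('pics/w6.png',im)
for q in(.5,.6,.66): print(proj(C,knob(q)))
R=Rt(0); t=np.array([540,-45,270]); print(row(t,R,s))
E
```

```text
[607.741 128.964 244.084] [-43.081 -10.661  13.763 122.275  42.871  40.101  26.827]
[247.9   186.564]
[247.977 190.486]
[248.022 192.258]
(array([ 0.015, -0.181, -0.049]), array([-0.   ,  0.735, -0.   ]))
```

View pics/w6.png

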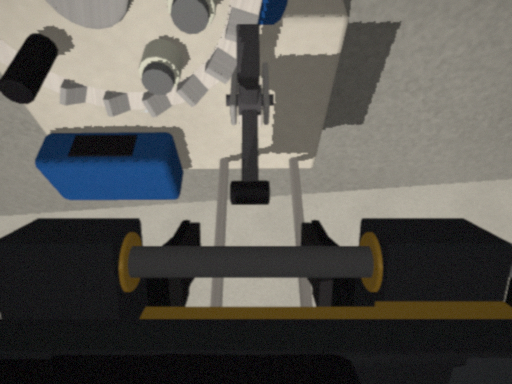

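play_rows:
  moves: "0.01 -0.04 -0.04 0 0 0 0.6;0.015 -0.09 -0.05 0 0 0 0.6;0.015 -0.13 -0.05 0 0.15 0 0.6;0.015 -0.16 -0.05 0 0.3 0 0.6;0.015 -0.181 -0.049 0 0.45 0 0.6;0.015 -0.181 -0.049 0 0.6 0 0.6;0.015 -0.181 -0.049 0 0.735 0 0.6;0.015 -0.181 -0.049 0 0.735 0 0.6;0.015 -0.181 -0.049 0 0.735 0 0.6;0.015 -0.181 -0.049 0 0.735 0 0.6"

```text
t: 7.4
tool_pos: [539.0, -44.6, 270.5]
tcp_rot: [[-0.991, 0.134, 0.001], [0.134, 0.991, -0.0], [-0.001, -0.0, -1.0]]
contact_force: [-0.2, 0.1, -0.0]
width: 52.3
```

```bash
python3 - <<'E'
from h import *
s=state(); print(s['tool_pos'],s['joint_positions'])
C=calw(s)
p,d=camera('wrist'); im=cv2.cvtColor(p,cv2.COLOR_RGB2BGR); cv2.imwrite('pics/w7.png',im); np.save('w7.npy',d)
np.savez('w7s.npz',tool_pos=s['tool_pos'],tcp_rot=s['tcp_rot'])
print(proj(C,[586,-47,120]),proj(C,[545,19.7,60]))
E
```

```text
[539.05  -44.646 270.544] [-14.439   3.653  17.242  95.179  -1.086  81.293  85.21 ]
[253.933 224.032] [307.    164.388]
```

View pics/w7.png

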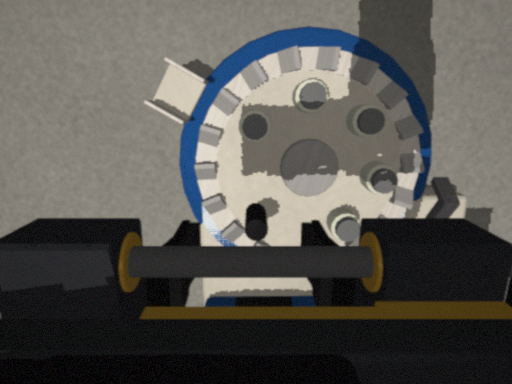

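```bash
python3 - <<'E'
from h import *
s=np.load('w7s.npz'); C=calw(s); d=np.load('w7.npy'); im=cv2.imread('pics/w7.png'); P=cloud(C,d); hsv=cv2.cvtColor(im,cv2.COLOR_BGR2HSV)
print('hub',depthpt(C,d,309,167),onz(C,309,167,66))
for u,v in [(167,59),(210,80),(147,102),(188,122)]: print('fin',onz(C,u,v,75),depthpt(C,d,u,v))
blue=(hsv[...,0]>100)&(hsv[...,0]<125)&(hsv[...,1]>150)&(hsv[...,2]>60); blue[200:]=0
q=P[blue&(P[...,2]>38)&(P[...,2]<50)][:,:2]; print('drum',len(q),cv2.minEnclosingCircle(q.astype(np.float32)))
r0=q-q.mean(0)
# outer circle fit: drum outer edge per angle
c=np.array([545,19.7]); 
for _ in range(3):
    a=np.arctan2(*(q-c).T[::-1]); r=np.hypot(*(q-c).T); pts=[]
    for k in range(-18,18):
        mm=(a>=k*np.pi/18)&(a<(k+1)*np.pi/18)
        if mm.sum()>8: i=np.argmax(np.where(mm,r,0)); pts.append(q[i])
    pts=np.array(pts); A=np.c_[2*pts,np.ones(len(pts))]; x=np.linalg.lstsq(A,(pts**2).sum(1),rcond=None)[0]; c=x[:2]; print(c,np.sqrt(x[2]+c@c),len(pts))
# fins cloud, post top
m=(P[...,2]>55)&(P[...,2]<90)&(np.hypot(P[...,0]-545,P[...,1]-19.7)>138)&(np.hypot(P[...,0]-545,P[...,1]-19.7)<195)&(P[...,0]<520)&(P[...,1]<0)
q=P[m]; print('fins',len(q),q.mean(0)); v,u=np.nonzero(m); print(u.min(),u.max(),v.min(),v.max())
m=(P[...,2]>112)&(P[...,2]<126)&(np.hypot(P[...,0]-586,P[...,1]+47)<30); q=P[m]; v,u=np.nonzero(m); print('post top',len(q),q.mean(0),cv2.minEnclosingCircle(q[:,:2].astype(np.float32)),u.mean(),v.mean())
cv2.imwrite('pics/w7z.png',cv2.resize(im[40:260,130:350],None,fx=2.7,fy=2.7,interpolation=cv2.INTER_CUBIC))
E
```

```text
hub [545.072  19.224  75.925] [547.077  20.747  66.   ]
fin [ 416.312 -112.025   75.   ] [ 416.163 -112.225   74.068]
fin [441.954 -72.498  75.   ] [439.317 -75.636  44.721]
fin [ 454.536 -140.766   75.   ] [ 454.534 -140.775   74.969]
fin [ 480.273 -102.339   75.   ] [ 480.884 -108.017   44.664]
drum 6092 ((545.6229858398438, 19.485139846801758), 147.1443634033203)
[545.653  19.927] 146.37415743082335 23
[545.664  19.934] 146.3846840689677 23
[545.664  19.934] 146.3846840689677 23
fins 465 [ 450.993 -112.834   72.   ]
144 206 57 123
post top 447 [591.339 -45.573 118.985] ((592.41650390625, -45.62162399291992), 11.858392715454102) 256.04250559284117 228.48322147651007
```

View pics/w7z.png

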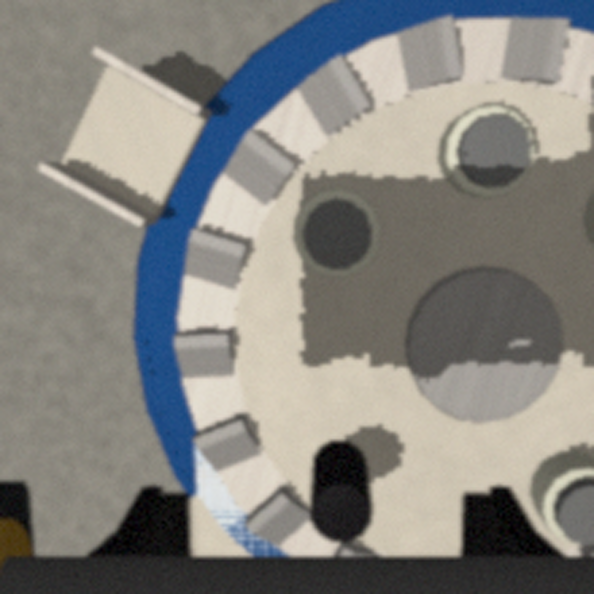

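```bash
sed -i 's/O=np.array(\[545.,19.7,0\])/O=np.array([545.4,19.5,0])/' h.py; python3 - <<'E'
from h import *
s=state(); R=Rt(0); print(s['tool_pos']); print(row([592,-45.6,180],R,s),row([592,-45.6,80],R,s))
E
```

```text
[539.09  -44.606 270.768]
(array([-0.052,  0.006,  0.091]), array([ 0.   ,  0.001, -0.   ])) (array([-0.052,  0.006,  0.191]), array([ 0.   ,  0.001, -0.   ]))
```

play_rows:
  moves: "-0.026 0.003 0.03 0 0 0 0.6;-0.052 0.006 0.06 0 0 0 0.6;-0.0525 0.006 0.091 0 0 0 0.6;-0.0525 0.006 0.12 0 0 0 0.6;-0.0525 0.006 0.15 0 0 0 0.6;-0.0525 0.006 0.18 0 0 0 0.6;-0.0525 0.006 0.191 0 0 0 0.6;-0.0525 0.006 0.191 0 0 0 0.6"

```text
t: 8.45
tool_pos: [591.8, -45.6, 80.1]
tcp_rot: [[-0.991, 0.134, 0.001], [0.134, 0.991, 0.0], [-0.001, 0.0, -1.0]]
contact_force: [0.1, 0.5, 0.8]
width: 52.4
```

play_rows:
  moves: "0 0 0 0 0 0 0.2;0 0 0 0 0 0 0.2;0 0 0 0 0 0 0.2;0 0 0 0 0 0 0.2;0 0 0 0 0 0 0.2"

```text
t: 9.07
tool_pos: [592.1, -46.1, 80.6]
tcp_rot: [[-0.991, 0.134, 0.002], [0.134, 0.991, -0.0], [-0.002, -0.0, -1.0]]
contact_force: [-0.1, -1.9, 2.5]
width: 23.3
```

```bash
python3 - <<'E'
from h import *
s=state(); print(s['tool_pos'],s['width'],s['contact_force'],s['joint_positions'])
q=s['tool_pos']-O; q=q[:2]; a0=np.degrees(np.arctan2(q[1],q[0])); print(np.hypot(*q),a0)
R=s['tcp_rot']
for k in range(1,19):
    a=np.radians(a0+(-127-a0)*k/18); t=O[:2]+80*np.array([np.cos(a),np.sin(a)]); print(k,np.degrees(a),np.round(R.T@np.array([*(t-s['tool_pos'][:2]),0])/1000,4))
E
```

```text
[592.078 -46.084  80.552] 23.279040404303743 [-0.117 -1.9    2.518] [-12.581  18.049  17.071 101.477  -5.937  61.253  88.827]
80.49916586294948 -54.55914700861199
1 -58.58363884146687 [ 0.005 -0.003 -0.   ]
2 -62.60813067432176 [ 0.009 -0.007 -0.   ]
3 -66.63262250717665 [ 0.014 -0.01  -0.   ]
4 -70.65711434003154 [ 0.019 -0.013 -0.   ]
5 -74.68160617288643 [ 0.024 -0.015 -0.   ]
6 -78.70609800574132 [ 0.029 -0.017 -0.   ]
7 -82.73058983859622 [ 0.034 -0.019 -0.   ]
8 -86.75508167145111 [ 0.04 -0.02 -0.  ]
9 -90.77957350430601 [ 0.045 -0.021 -0.   ]
10 -94.80406533716088 [ 0.051 -0.021 -0.   ]
11 -98.82855717001577 [ 0.057 -0.021 -0.   ]
12 -102.85304900287066 [ 0.062 -0.021 -0.   ]
13 -106.87754083572557 [ 0.068 -0.02  -0.   ]
14 -110.90203266858045 [ 0.073 -0.019 -0.   ]
15 -114.92652450143534 [ 0.079 -0.018 -0.   ]
16 -118.95101633429022 [ 0.084 -0.016 -0.   ]
17 -122.97550816714511 [ 0.089 -0.014 -0.   ]
18 -127.00000000000001 [ 0.094 -0.011 -0.   ]
```

play_rows:
  moves: "0.0045 -0.0035 0 0 0 0 0.2;0.009 -0.007 0 0 0 0 0.2;0.014 -0.01 0 0 0 0 0.2;0.019 -0.013 0 0 0 0 0.2;0.024 -0.015 0 0 0 0 0.2;0.029 -0.017 0 0 0 0 0.2;0.034 -0.019 0 0 0 0 0.2;0.04 -0.02 0 0 0 0 0.2;0.045 -0.021 0 0 0 0 0.2;0.045 -0.021 0 0 0 0 0.2"

```text
t: 10.32
tool_pos: [546.6, -59.4, 80.6]
tcp_rot: [[-0.991, 0.135, 0.006], [0.135, 0.991, 0.001], [-0.006, 0.002, -1.0]]
contact_force: [6.3, 1.7, -3.9]
width: 23.2
```

```bash
python3 - <<'E'
from h import *
s=state(); print(s['tool_pos'],s['width'],s['contact_force'],s['joint_positions'])
q=s['tool_pos']-O; q=q[:2]; a0=np.degrees(np.arctan2(q[1],q[0])); print(np.hypot(*q),a0)
R=s['tcp_rot']
for k in range(1,10):
    a=np.radians(a0+(-127-a0)*k/9); t=O[:2]+80*np.array([np.cos(a),np.sin(a)]); print(k,np.degrees(a),np.round(R.T@np.array([*(t-s['tool_pos'][:2]),0])/1000,4))
E
```

```text
[546.578 -59.44   80.641] 23.206042214089482 [ 6.271  1.711 -3.859] [-12.252  12.808  17.645 107.916  -4.587  59.582  89.545]
78.94861720455661 -89.1450945042291
1 -93.35119511487032 [ 0.006 -0.002 -0.   ]
2 -97.55729572551152 [ 0.011 -0.002 -0.   ]
3 -101.76339633615274 [ 0.017 -0.002 -0.   ]
4 -105.96949694679395 [ 0.023 -0.001 -0.   ]
5 -110.17559755743515 [ 0.029 -0.    -0.   ]
6 -114.38169816807637 [ 0.035  0.001 -0.   ]
7 -118.5877987787176 [ 0.04   0.003 -0.   ]
8 -122.79389938935878 [ 0.046  0.006 -0.   ]
9 -127.00000000000001 [ 0.051  0.008 -0.   ]
```

play_rows:
  moves: "0.006 -0.001 0 0 0 0 0.2;0.011 -0.0015 0 0 0 0 0.2;0.017 -0.0015 0 0 0 0 0.2;0.023 -0.001 0 0 0 0 0.2;0.029 0 0 0 0 0 0.2;0.035 0.001 0 0 0 0 0.2;0.04 0.003 0 0 0 0 0.2;0.046 0.006 0 0 0 0 0.2;0.052 0.0088 0 0 0 0 0.2;0.052 0.0088 0 0 0 0 0.2"

```text
t: 11.58
tool_pos: [495.0, -48.6, 80.4]
tcp_rot: [[-0.99, 0.138, 0.005], [0.138, 0.99, -0.004], [-0.005, -0.003, -1.0]]
contact_force: [-2.4, -10.1, 3.2]
width: 20.8
```

```bash
python3 - <<'E'
from h import *
s=state(); print(s['tool_pos'],s['width'],s['contact_force'],s['joint_positions'])
q=s['tool_pos']-O; q=q[:2]; a0=np.degrees(np.arctan2(q[1],q[0])); print(np.hypot(*q),a0)
p,d=camera('top'); im=cv2.cvtColor(p,cv2.COLOR_RGB2BGR); cv2.imwrite('pics/t8.png',im)
p,d=camera('wrist'); im=cv2.cvtColor(p,cv2.COLOR_RGB2BGR); cv2.imwrite('pics/w8.png',im)
E
```

```text
[494.974 -48.629  80.437] 20.750915698083155 [ -2.448 -10.124   3.239] [-13.869   6.613  17.232 114.854  -2.039  58.555  86.369]
84.76027947008065 -126.50688047422246
```

View pics/w8.png

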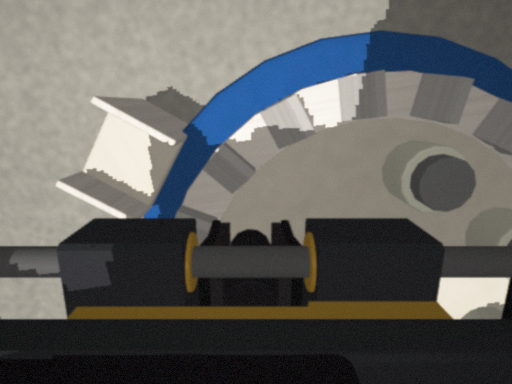

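play_rows:
  moves: "0 0 0 0 0 0 0.6;0 0 0 0 0 0 0.6;0 0 0 0 0 0 0.6;0 0 -0.03 0 0 0 0.6;0 0 -0.06 0 0 0 0.6;0 0 -0.1 0 0 0 0.6;-0.04 0 -0.16 0 0 0 0.6;-0.05 0.02 -0.2 0 0 0 0.6;-0.05 0.02 -0.2 0 0 0 0.6;-0.05 0.02 -0.2 0 0 0 0.6"

```text
t: 12.92
tool_pos: [545.9, -34.6, 279.8]
tcp_rot: [[-0.991, 0.137, 0.003], [0.137, 0.991, -0.004], [-0.004, -0.004, -1.0]]
contact_force: [-0.7, 0.5, -0.1]
width: 52.3
```

```bash
cat > post.py <<'E'
from h import *
import sys
n=sys.argv[1]
s=state(); print(s['tool_pos'],s['width'],s['contact_force'])
C=calw(s)
p,d=camera('wrist'); im=cv2.cvtColor(p,cv2.COLOR_RGB2BGR); cv2.imwrite(f'pics/{n}.png',im); np.save(n+'.npy',d)
np.savez(n+'s.npz',tool_pos=s['tool_pos'],tcp_rot=s['tcp_rot'])
P=cloud(C,d); r=np.hypot(P[...,0]-O[0],P[...,1]-O[1])
m=(P[...,2]>112)&(P[...,2]<126)&(r>55)&(r<105); m[215:]=0
q=P[m]; (cx,cy),rad=cv2.minEnclosingCircle(q[:,:2].astype(np.float32)); 
for c in ((cx,cy),q.mean(0)): print('post',len(q),c,rad,np.hypot(c[0]-O[0],c[1]-O[1]),np.degrees(np.arctan2(c[1]-O[1],c[0]-O[0])))
E
python3 post.py w9
```

```text
[545.916 -34.646 279.837] 52.34548106660435 [-0.695  0.5   -0.132]
post 477 (508.56298828125, -50.159427642822266) 11.973302841186523 78.7997543898007 -117.87059716271924
post 477 [508.15  -49.777 119.486] 11.973302841186523 78.65650828813172 -118.2668436531328
```

View pics/w9.png

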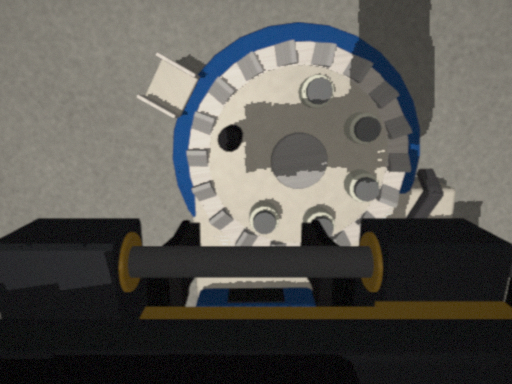

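play_rows:
  moves: "0.01 -0.005 0 0 0 0.18 0.6;0.02 -0.01 0 0 0 0.36 0.6;0.035 -0.021 0 0 0 0.54 0.6;0.035 -0.021 0 0 0 0.72 0.6;0.035 -0.021 0 0 0 0.9 0.6;0.035 -0.021 0 0 0 1.08 0.6;0.035 -0.021 0 0 0 1.26 0.6;0.035 -0.021 0 0 0 1.44 0.6;0.035 -0.021 0 0 0 1.62 0.6;0.035 -0.021 0 0 0 1.78 0.6"

```text
t: 14.22
tool_pos: [506.5, -51.3, 277.5]
tcp_rot: [[0.346, 0.938, -0.001], [0.938, -0.346, -0.004], [-0.004, 0.001, -1.0]]
contact_force: [0.7, 0.5, 0.1]
width: 52.0
```

```bash
python3 - <<'E'
from h import *
s=state(); print(s['tool_pos'],s['tcp_rot'],s['joint_positions'],s['dq'])
R=Rt(0,np.radians(-110)); print(row([508.3,-50.4,180],R,s),row([508.3,-50.4,80],R,s))
p,d=camera('wrist'); im=cv2.cvtColor(p,cv2.COLOR_RGB2BGR); cv2.imwrite('pics/w10.png',im)
E
```

```text
[506.527 -51.282 277.492] [[ 0.346  0.938 -0.001]
 [ 0.938 -0.346 -0.004]
 [-0.004  0.001 -1.   ]] [-15.105  -0.552  17.678  98.488   0.408  82.081 -17.753] [  0.382   0.085  -0.373   0.039  -0.097   0.02  -72.441]
(array([0.002, 0.001, 0.098]), array([ 0.001,  0.004, -0.005])) (array([0.002, 0.001, 0.198]), array([ 0.001,  0.004, -0.005]))
```

View pics/w10.png

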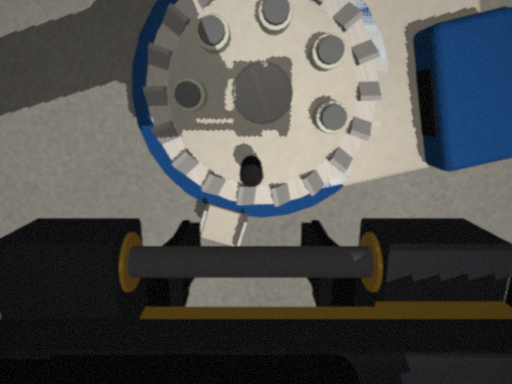

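```bash
python3 - <<'E'
from h import *
s=state(); print(s['tool_pos'],s['dq'][6])
R=Rt(0,np.radians(-110)); print(row([508.3,-50.4,180],R,s),row([508.3,-50.4,80],R,s))
E
```

```text
[506.586 -51.296 277.574] 15.0111904112699
(array([0.002, 0.001, 0.098]), array([ 0.001,  0.004, -0.009])) (array([0.002, 0.001, 0.198]), array([ 0.001,  0.004, -0.009]))
```

play_rows:
  moves: "0.002 0.001 0.05 0 0 0 0.6;0.002 0.001 0.1 0 0 0 0.6;0.002 0.001 0.13 0 0 0 0.6;0.002 0.001 0.165 0 0 0 0.6;0.002 0.001 0.195 0 0 0 0.6;0.002 0.001 0.199 0 0 0 0.6;0.002 0.001 0.199 0 0 0 0.2;0.002 0.001 0.199 0 0 0 0.2;0.002 0.001 0.199 0 0 0 0.2;0.002 0.001 0.199 0 0 0 0.2"

```text
t: 15.52
tool_pos: [508.2, -50.4, 79.3]
tcp_rot: [[0.35, 0.937, -0.0], [0.937, -0.35, -0.004], [-0.004, 0.001, -1.0]]
contact_force: [-1.4, 0.6, 4.7]
width: 23.4
```

```bash
python3 - <<'E'
from h import *
s=state(); print(s['tool_pos'],s['width'],s['contact_force'],s['joint_positions'])
q=s['tool_pos']-O; q=q[:2]; a0=np.degrees(np.arctan2(q[1],q[0])); rr=np.hypot(*q); print(rr,a0)
R=s['tcp_rot']
for k in range(1,7):
    a=np.radians(a0+(-127-a0)*k/6); t=O[:2]+rr*np.array([np.cos(a),np.sin(a)]); print(k,np.degrees(a),np.round(R.T@np.array([*(t-s['tool_pos'][:2]),0]),2))
E
```

```text
[508.158 -50.403  79.273] 23.44775812862831 [-1.387  0.648  4.712] [-14.092   8.55   17.911 112.942  -2.81   58.959 -15.433]
79.204997317884 -118.0471521688943
1 -119.53929347407859 [ 0.3  -2.04 -0.  ]
2 -121.03143477926287 [ 0.65 -4.07 -0.01]
3 -122.52357608444714 [ 1.05 -6.1  -0.01]
4 -124.01571738963145 [ 1.51 -8.11 -0.01]
5 -125.50785869481571 [  2.01 -10.11  -0.02]
6 -127.00000000000001 [  2.57 -12.09  -0.02]
```

play_rows:
  moves: "0.0003 -0.002 0 0 0 0 0.2;0.0006 -0.004 0 0 0 0 0.2;0.001 -0.006 0 0 0 0 0.2;0.0015 -0.008 0 0 0 0 0.2;0.002 -0.01 0 0 0 0 0.2;0.0026 -0.0125 0 0 0 0 0.2;0.0026 -0.0128 0 0 0 0 0.2;0.0026 -0.0128 0 0 0 0 0.2"

```text
t: 16.52
tool_pos: [498.9, -46.0, 79.3]
tcp_rot: [[0.353, 0.936, 0.004], [0.936, -0.353, -0.006], [-0.005, 0.006, -1.0]]
contact_force: [6.1, -5.7, -7.1]
width: 23.0
```

```bash
python3 - <<'E'
from h import *
s=state(); print(s['tool_pos'],s['width'],s['contact_force'],s['joint_positions'])
q=s['tool_pos']-O; q=q[:2]; a0=np.degrees(np.arctan2(q[1],q[0])); rr=np.hypot(*q); print(rr,a0)
E
```

```text
[498.884 -46.004  79.303] 23.018155972061976 [ 6.11  -5.731 -7.134] [-14.65    7.171  17.695 114.425  -2.136  58.509 -16.665]
80.3402822683185 -125.37936006517072
```

play_rows:
  moves: "0.0004 -0.002 0 0 0 0 0.2;0.0008 -0.0036 0 0 0 0 0.2;0.0008 -0.0036 0 0 0 0 0.2;0.0008 -0.0036 0 0 0 0 0.2"

```text
t: 17.02
tool_pos: [497.5, -45.3, 79.3]
tcp_rot: [[0.355, 0.935, 0.008], [0.935, -0.355, -0.008], [-0.004, 0.01, -1.0]]
contact_force: [6.4, -2.8, -6.3]
width: 23.3
```

```bash
python3 - <<'E'
from h import *
s=state(); print(s['tool_pos'],s['width'],s['contact_force'])
q=s['tool_pos']-O; q=q[:2]; a0=np.degrees(np.arctan2(q[1],q[0])); rr=np.hypot(*q); print(rr,a0)
E
```

```text
[497.516 -45.282  79.258] 23.270583889790053 [ 6.351 -2.844 -6.276]
80.55786629134128 -126.47005473142632
```

Release, lift, and look.

play_rows:
  moves: "0 0 0 0 0 0 0.6;0 0 0 0 0 0 0.6;0 0 0 0 0 0 0.6;0 0 -0.04 0 0 0 0.6;0 0 -0.09 0 0 0 0.6;0 0 -0.14 0 0 0 0.6;-0.01 0.02 -0.19 0 0 0 0.6;-0.02 0.05 -0.22 0 0 0 0.6;-0.02 0.05 -0.22 0 0 0 0.6;-0.02 0.05 -0.22 0 0 0 0.6"

```text
t: 18.27
tool_pos: [534.6, -79.3, 298.7]
tcp_rot: [[0.355, 0.935, 0.006], [0.935, -0.355, -0.007], [-0.005, 0.008, -1.0]]
contact_force: [0.3, -0.7, -0.2]
width: 52.5
```

```bash
python3 post.py w11;  python3 - <<'E'
from h import *
p,d=camera('top'); im=cv2.cvtColor(p,cv2.COLOR_RGB2BGR); cv2.imwrite('pics/t11.png',im)
E
```

```text
[534.551 -79.327 298.728] 52.536139529906805 [ 0.275 -0.675 -0.248]
post 423 (498.87554931640625, -43.83262252807617) 11.963203430175781 78.58463964219679 -126.30118364243253
post 423 [499.393 -43.601 119.479] 11.963203430175781 78.09183656454402 -126.09580491714135
```

View pics/w11.png

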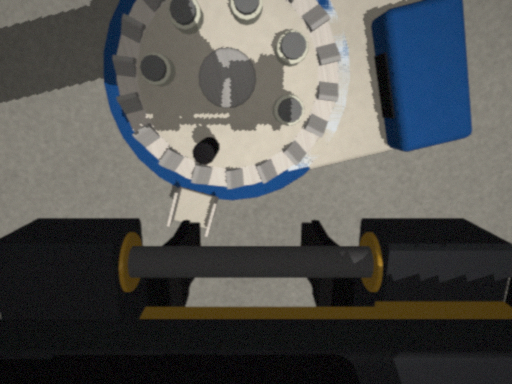

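```bash
python3 - <<'E'
from h import *
im=cv2.imread('pics/w11.png'); cv2.imwrite('pics/w11z.png',cv2.resize(im[0:245,90:360],None,fx=2.9,fy=2.4,interpolation=cv2.INTER_CUBIC)[:600])
s=np.load('w11s.npz'); C=calw(s); d=np.load('w11.npy'); P=cloud(C,d)
q=P-O; r=np.hypot(q[...,0],q[...,1]); a=np.degrees(np.arctan2(q[...,1],q[...,0]))
# teeth: height profile at r 108..122
for lo in np.arange(-180,180,1.0):
    pass
m=(r>110)&(r<120)&(P[...,2]>50)&(P[...,2]<85); m[215:]=0
aa=a[m]; zz=P[...,2][m]
# fold by 20deg
ph=np.mod(aa,20); 
for b in range(20):
    k=(ph>=b)&(ph<b+1); print(b+.5,k.sum(),np.round(np.percentile(zz[k],[10,50,90]),1))
# fins
m=(r>136)&(r<195)&(P[...,2]>66)&(P[...,2]<82)&(a<-110)&(a>-145); f=P[m][:,:2]
print(len(f)); lab=cv2.kmeans(f.astype(np.float32),2,None,(3,50,.1),5,0)
for i in (0,1):
    g=f[lab[1].ravel()==i]; vx,vy,x,y=cv2.fitLine(g.astype(np.float32),2,0,.01,.01).ravel(); print(len(g),g.mean(0),np.degrees(np.arctan2(vy,vx)))
E
```

```text
0.5 214 [58.7 59.7 60.7]
1.5 214 [58.8 59.9 61. ]
2.5 214 [58.8 59.9 60.8]
3.5 211 [58.6 59.7 61. ]
4.5 211 [58.7 59.8 60.7]
5.5 195 [58.7 59.8 60.8]
6.5 191 [58.7 59.7 60.8]
7.5 172 [59.  60.5 72.5]
8.5 197 [67.5 71.7 72.7]
9.5 207 [70.7 71.8 72.9]
10.5 211 [69.9 71.5 72.5]
11.5 212 [68.4 70.  71.6]
12.5 217 [66.9 68.3 70.1]
13.5 197 [65.1 66.7 68.5]
14.5 209 [63.5 65.4 66.7]
15.5 217 [62.1 63.5 65.1]
16.5 225 [60.3 62.  63.5]
17.5 209 [59.1 60.4 61.9]
18.5 213 [58.6 60.  61. ]
19.5 210 [58.8 59.8 60.9]
270
149 [429.693 -96.364] 53.16525
121 [ 467.634 -125.016] 52.795395
```

View pics/w11z.png

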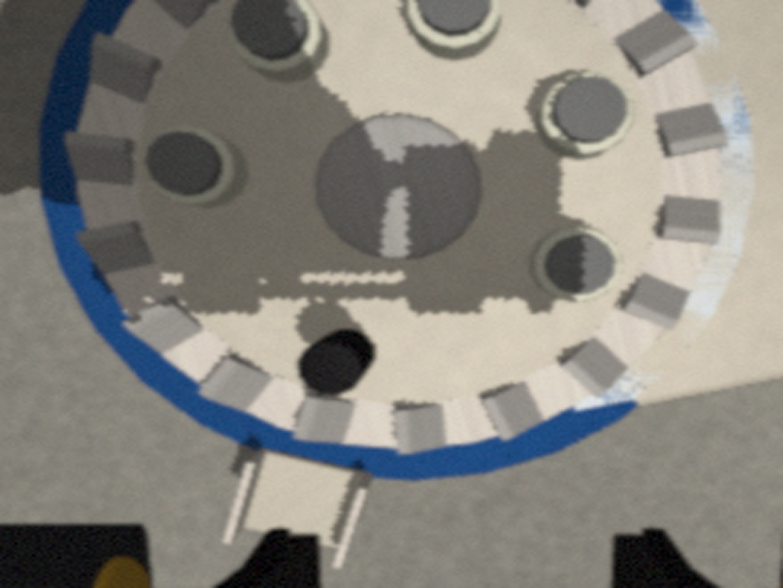

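```bash
python3 - <<'E'
from h import *
s=state(); R=Rt(0); print(row([545,70,300],R,s))
E
```

```text
(array([ 0.143, -0.043, -0.003]), array([ 0.001,  0.01 , -1.798]))
```

play_rows:
  moves: "0 0 0 0 0 -0.18 0.6;0.01 0 0 0 0 -0.36 0.6;0.03 -0.01 0 0 0 -0.54 0.6;0.05 -0.015 0 0 0 -0.72 0.6;0.07 -0.02 0 0 0 -0.9 0.6;0.09 -0.025 0 0 0 -1.08 0.6;0.11 -0.03 0 0 0 -1.26 0.6;0.125 -0.035 0 0 0 -1.44 0.6;0.143 -0.043 0 0 0 -1.62 0.6;0.143 -0.043 0 0 0 -1.79 0.6"

```text
t: 19.62
tool_pos: [543.2, 72.8, 296.0]
tcp_rot: [[-0.991, 0.132, 0.003], [0.132, 0.991, -0.007], [-0.003, -0.006, -1.0]]
contact_force: [0.7, -1.0, 0.2]
width: 52.4
```

```bash
python3 - <<'E'
from h import *
camera('top')
s=state(); print(s['tool_pos'],s['joint_positions'],s['dq'][6]); R=Rt(42); k=knob(.66); print(k,row(g2t(k,R,110),R,s))
E
```

```text
[543.38   71.525 296.033] [-19.786   4.21    9.807  91.608  -0.277  84.159  72.624] -15.842115134963914
[677.292 117.714 168.414] (array([-0.066,  0.064,  0.06 ]), array([-0.005, -0.729,  0.008]))
```

play_rows:
  moves: "0 0.01 0 0 -0.15 0 0.6;0 0.02 0 0 -0.3 0 0.6;-0.01 0.03 0.01 0 -0.45 0 0.6;-0.02 0.04 0.02 0 -0.6 0 0.6;-0.04 0.05 0.04 0 -0.729 0 0.6;-0.066 0.064 0.06 0 -0.729 0.008 0.6;-0.066 0.064 0.06 0 -0.729 0.008 0.6;-0.066 0.064 0.06 0 -0.729 0.008 0.6;-0.066 0.064 0.06 0 -0.729 0.008 0.6"

```text
t: 20.8
tool_pos: [617.3, 126.0, 237.1]
tcp_rot: [[-0.736, 0.137, 0.663], [0.1, 0.991, -0.094], [-0.67, -0.003, -0.742]]
contact_force: [0.1, 0.2, -0.1]
width: 52.4
```

```bash
python3 - <<'E'
from h import *
s=state(); C=calw(s)
p,d=camera('wrist'); im=cv2.cvtColor(p,cv2.COLOR_RGB2BGR); cv2.imwrite('pics/w12.png',im)
for q in(.6,.66,.7): print(proj(C,knob(q)))
s=state(); print(s['tool_pos'],s['joint_positions']); R=Rt(42); k=knob(.66); print(row(g2t(k,R,50),R,s),row(g2t(k,R,0),R,s))
E
```

```text
[250.303 191.348]
[250.327 193.187]
[250.343 194.169]
[617.324 126.005 237.129] [-19.998  -7.995  -6.508 121.168  38.04   36.615  30.528]
(array([0.001, 0.   , 0.061]), array([-0.004,  0.001, -0.   ])) (array([0.001, 0.   , 0.111]), array([-0.004,  0.001, -0.   ]))
```

View pics/w12.png

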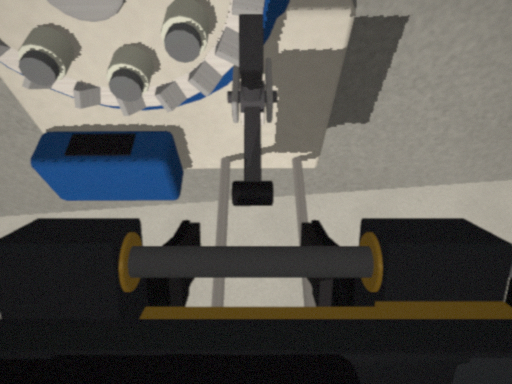

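play_rows:
  moves: "0 0.001 0.025 0 0 0 0.6;0 0.001 0.05 0 0 0 0.6;0 0.001 0.075 0 0 0 0.6;0 0.001 0.095 0 0 0 0.6;0 0.001 0.108 0 0 0 0.6;0 0.001 0.108 0 0 0 0.6;0 0.001 0.108 0 0 0 0.3;0 0.001 0.108 0 0 0 0.3;0 0.001 0.108 0 0 0 0.3;0 0.001 0.108 0 0 0 0.3"

```text
t: 22.1
tool_pos: [689.3, 117.3, 157.7]
tcp_rot: [[-0.735, 0.136, 0.664], [0.099, 0.991, -0.093], [-0.671, -0.002, -0.742]]
contact_force: [0.2, 0.3, 1.5]
width: 32.1
```

```bash
python3 - <<'E'
from h import *
s=state(); print(s['tool_pos'],s['width'],s['contact_force'])
g=s['tool_pos']-19*s['tcp_rot'][:,2]; print('grasp',toU(g), toU(knob(.66)))
for p in (.56,.46,.38,.3,.24,.18,.12):
    D=knob(p)-knob(.66); print(p,np.round(s['tcp_rot'].T@D/1000,4))
E
```

```text
[689.327 117.313 157.677] 32.09745274961081 [0.203 0.312 1.508]
grasp [116.779 116.273 171.768] [117.544 115.    168.414]
0.56 [ 0.004 -0.    -0.007]
0.46 [ 0.01  -0.    -0.014]
0.38 [ 0.014 -0.    -0.019]
0.3 [ 0.019 -0.    -0.024]
0.24 [ 0.023 -0.    -0.027]
0.18 [ 0.027 -0.    -0.03 ]
0.12 [ 0.032 -0.    -0.032]
```

play_rows:
  moves: "0.002 0 -0.0035 0 0 0 0.3;0.0045 0 -0.007 0 0 0 0.3;0.007 0 -0.0105 0 0 0 0.3;0.01 0 -0.014 0 0 0 0.3;0.014 0 -0.019 0 0 0 0.3;0.019 0 -0.024 0 0 0 0.3;0.023 0 -0.027 0 0 0 0.3;0.027 0 -0.03 0 0 0 0.3;0.032 0 -0.032 0 0 0 0.3;0.032 0 -0.032 0 0 0 0.3"

```text
t: 23.35
tool_pos: [644.0, 123.1, 160.7]
tcp_rot: [[-0.734, 0.137, 0.665], [0.099, 0.991, -0.094], [-0.671, -0.003, -0.741]]
contact_force: [-8.8, -2.1, 7.6]
width: 32.0
```

```bash
python3 - <<'E'
from h import *
s=state(); print(s['tool_pos'],s['width'],s['contact_force'])
g=s['tool_pos']-19*s['tcp_rot'][:,2]; print('grasp',toU(g), toU(knob(.12)))
E
```

```text
[644.021 123.094 160.74 ] 32.046760279932585 [-8.759 -2.123  7.613]
grasp [ 71.095 115.952 174.82 ] [ 72.281 115.    171.133]
```

play_rows:
  moves: "0.0025 0 -0.0015 0 0 0 0.3;0.005 0 -0.003 0 0 0 0.3;0.006 0 -0.0035 0 0 0 0.3;0.006 0 -0.0035 0 0 0 0.3;0.006 0 -0.0035 0 0 0 0.6;0.006 0 -0.0035 0 0 0 0.6;0.006 0 -0.0035 0 0 0 0.6;0.006 0 -0.0035 0 0 0 0.6"

```text
t: 24.35
tool_pos: [637.4, 124.1, 159.3]
tcp_rot: [[-0.734, 0.137, 0.665], [0.099, 0.991, -0.094], [-0.671, -0.003, -0.741]]
contact_force: [0.0, -0.5, -0.3]
width: 51.7
```

play_rows:
  moves: "0 0 -0.02 0 0 0 0.6;0 0 -0.04 0 0 0 0.6;0 0 -0.06 0 0 0 0.6;0 0 -0.07 0 0 0 0.6;0 0 -0.07 0 0 0 0.6"

```text
t: 24.98
tool_pos: [591.0, 131.0, 211.9]
tcp_rot: [[-0.734, 0.136, 0.666], [0.099, 0.991, -0.093], [-0.672, -0.002, -0.74]]
contact_force: [-0.4, 0.0, 1.0]
width: 52.3
```

```bash
python3 - <<'E'
from h import *
s=state(); C=calw(s); print(s['tool_pos'],s['contact_force'],s['joint_positions'])
p,d=camera('wrist'); im=cv2.cvtColor(p,cv2.COLOR_RGB2BGR); cv2.imwrite('pics/w13.png',im); np.save('w13.npy',d); np.savez('w13s.npz',tool_pos=s['tool_pos'],tcp_rot=s['tcp_rot'])
for q in(0,.03,.06,.1): print(q,proj(C,knob(q)))
E
```

```text
[590.977 130.954 211.94 ] [-0.426  0.01   1.039] [-21.259  -9.428  -7.592 125.557  41.658  35.491  24.577]
0 [247.923 201.004]
0.03 [247.947 203.886]
0.06 [247.973 206.652]
0.1 [248.007 210.157]
```

View pics/w13.png

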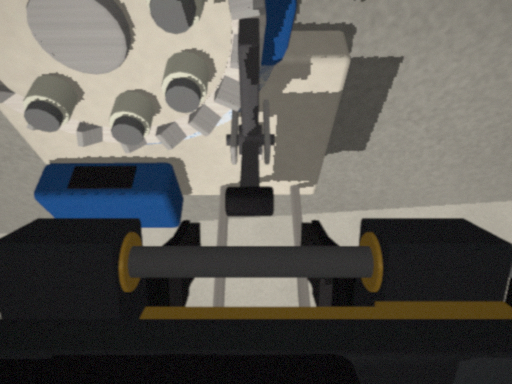

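```bash
python3 - <<'E'
from h import *
s=state(); print(s['tool_pos']); R=Rt(0); print(row([520,-20,310],R,s))
E
```

```text
[590.934 130.677 211.237]
(array([-0.029, -0.159, -0.106]), array([-0.004,  0.737, -0.001]))
```

play_rows:
  moves: "0 0 -0.04 0 0 0 0.6;-0.01 -0.04 -0.07 0 0 0 0.6;-0.029 -0.09 -0.106 0 0.15 0 0.6;-0.029 -0.13 -0.106 0 0.3 0 0.6;-0.029 -0.159 -0.106 0 0.45 0 0.6;-0.029 -0.159 -0.106 0 0.6 0 0.6;-0.029 -0.159 -0.106 0 0.737 0 0.6;-0.029 -0.159 -0.106 0 0.737 0 0.6;-0.029 -0.159 -0.106 0 0.737 0 0.6;-0.029 -0.159 -0.106 0 0.737 0 0.6"

```text
t: 26.28
tool_pos: [519.3, -19.7, 310.1]
tcp_rot: [[-0.991, 0.136, 0.001], [0.136, 0.991, -0.003], [-0.001, -0.002, -1.0]]
contact_force: [-0.5, -0.4, 1.2]
width: 52.2
```

```bash
python3 post.py w14; python3 - <<'E'
from h import *
s=np.load('w14s.npz'); C=calw(s); d=np.load('w14.npy'); P=cloud(C,d)
q=P-O; r=np.hypot(q[...,0],q[...,1]); a=np.degrees(np.arctan2(q[...,1],q[...,0]))
m=(r>110)&(r<120)&(P[...,2]>50)&(P[...,2]<75)&((a<70)|(a>95)); m[215:]=0
ph=np.mod(a[m],20); zz=P[...,2][m]
for b in range(20):
    k=(ph>=b)&(ph<b+1); print(b+.5,k.sum(),np.round(np.median(zz[k]),1),end=' | ')
c,sn=np.cos(yaw),np.sin(yaw); ux=c*q[...,0]+sn*q[...,1]; uy=-sn*q[...,0]+c*q[...,1]
print()
for x in range(-16,80,8):
    k=(abs(ux-x)<4)&(abs(uy-115)<8)&(P[...,2]<175); print(x,k.sum(),np.round(np.percentile(P[...,2][k],[50,90]),1) if k.sum() else'')
p,_=camera('scene'); im=cv2.cvtColor(p,cv2.COLOR_RGB2BGR); cv2.imwrite('pics/s14.png',cv2.resize(im[180:335,160:310],None,fx=3.8,fy=3.8,interpolation=cv2.INTER_CUBIC))
E
```

```text
[519.295 -19.725 310.054] 52.231592434803915 [-0.492 -0.371  1.181]
post 386 (498.3433532714844, -43.330623626708984) 11.831125259399414 78.49850486890486 -126.83117167823316
post 386 [498.049 -43.294 119.416] 11.831125259399414 78.6458062537502 -127.01897783987341
0.5 155 59.7 | 1.5 148 59.8 | 2.5 149 59.8 | 3.5 152 59.8 | 4.5 145 59.7 | 5.5 123 59.8 | 6.5 97 59.7 | 7.5 146 70.5 | 8.5 178 71.2 | 9.5 148 71.5 | 10.5 139 70.9 | 11.5 136 69.2 | 12.5 130 67.6 | 13.5 135 66.2 | 14.5 130 64.4 | 15.5 144 62.7 | 16.5 147 61.1 | 17.5 143 60.2 | 18.5 146 59.6 | 19.5 142 59.8 | 
-16 98 [70.1 72.2]
-8 48 [71.  72.4]
0 212 [85.2 93.8]
8 134 [92.7 94.4]
16 145 [91.8 94.2]
24 132 [92.9 94.3]
32 118 [92.7 94.1]
40 125 [89.6 94.1]
48 50 [59.9 61. ]
56 10 [59.7 60.7]
64 0 
72 0
```

View pics/w14.png

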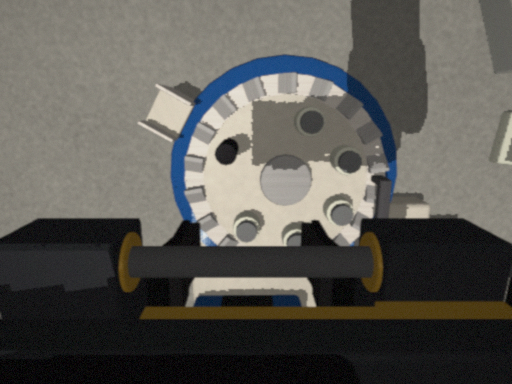

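View pics/s14.png

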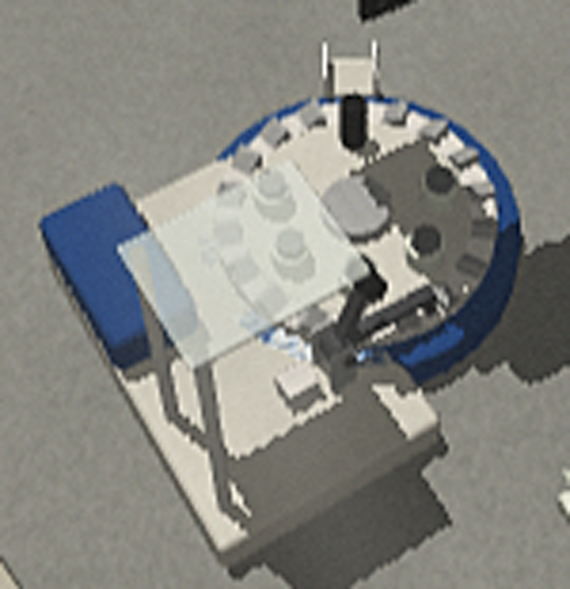

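```bash
python3 - <<'E'
from h import *
s=state(); print(s['t'],s['contact_force']); print(sign_off())
E
```

```text
26.375 [ 1.784  0.58  -0.38 ]
the job is handed in; nothing more can be done
None
```

I parked the lever, turned the wheel back to the chute, brought the lever back so the pawl dropped, and handed the job in at t = 26.4 s of the 64 s allowed. No verdict was reported.

**What I did**
- I pinched the lever knob with the hand tilted 42°, swung it past its click and let go at about 0.58 rad. The picture then showed it parked at about 0.66 rad.
- On the first turn of the wheel, the post slipped in the jaws and stopped about 9° short of the chute. I regripped with the jaws along the direction of motion and finished the turn.
- I then pinched the knob again, pulled it back over its click and released it.

**What the last checks showed**
- **Post:** it stands at about -127° about the wheel axis, and the chute is at -126.8° ± 0.5°. The gap pattern of the teeth, measured after the turn, put the wheel within about 0.01 rad of 0.
- **Pawl:** the arm is level to about 0.01 rad, and the knob sits at the 0 rad place.
- **Hand:** it was open and well clear of everything.
- **One small disagreement:** the post radius measured 78.5 mm instead of 80 mm, which is within the calibration error and the 9 mm tolerance.
- **Not checked:** I did not measure the bottle, tip box and tube rack again at the end. No planned move went near them.

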